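# Seat the load collar on a bearing tester and hold it down

## Task

Get the bearing tester ready for a reading and hold it: first turn the range selector to the mark with three dots; then turn the knurled load collar, which is riding on the spindle's cross-pin, until its hidden keyway drops over the pin, and push it fully home against the load spring until the cup under the bearing bottoms. Finish still holding the collar pushed fully home (do not let go), with the selector left on three dots and all the other things on the bench left where they are.

Things in the scene. Friction and masses are not known exactly. Their poses are not given: they have to be found in the camera images.
- tester: Bearing tester, fixed, level: grey cast base 190 (x) x 360 (y) x 50 mm high; origin under its middle, at bench height. On top, in its frame: spindle at (0, -30) mm, selector at (-30, 120), readout box 40 x 115 centred at (70, 115), up to 74 mm above the bench, dial indicator radius 26 at (0, -130), up to 95 mm, its column at (50, -140), up to 175 mm.
- spindle_end (a point): Middle of the spindle's top end, 128 mm above the bench; z up along its axis, x and y those of the tester. The spindle is a 20 mm round upright stub with a 5 mm cross-pin straight through it that stands out 6 mm on both sides, the pin's top 24 mm below the end. The collar hides the pin and its direction is unknown.
- collar: Loose steel collar riding on the spindle, 0.26-0.4 kg, 42 mm high, origin under its middle, z up. Plain skirt 43 mm in diameter to 12 mm height, knurled grip 50 mm in diameter above, plain bore 21.2 mm. Origin relative to the spindle end: 36 mm below it riding on the pin, 41 mm dropped over the pin on to the bearing, 47 mm fully home (spindle end 5 mm proud of the collar's top).
- keyways (a point): In the collar on its axis, 12 mm above its underside; axes of the collar. Here a hidden land rides on the cross-pin; two keyways, 8.5 mm wide, 13 mm deep, run up from it along the collar's x axis, one on either side: it fits the pin every half turn, within about 0.1 rad. Starts 0.4 to 1.57 rad off, either way. Turns freely while it rides, not once keyed.
- collar_grip (a point): On the collar's axis at its top face, 42 mm above its underside; axes of the collar. The knurled grip reaches 30 mm down from here; take it across the diameter from above, at any yaw. 80 mm around the spindle is clear above 95 mm from the bench.
- load_cup (a joint): Travel in m of the sprung cup (82 mm in diameter) that carries the bearing under the collar: 0 up, 0.006 down on its stop (home). Pressing it down takes 5 N at first and 12 N at the stop, including the collar's weight, which alone does not move it; it springs back up when let go.
- bearing_top (a point): Middle of the top face of the bearing under test (72 mm outside diameter, 35 mm bore, 17 mm thick) that lies in the load cup round the spindle's foot: 87 mm above the bench with the cup up, 81 mm with the cup down on its stop. The collar's skirt stands on its inner ring.
- selector (a joint): Angle of the range selector in rad, growing clockwise seen from above. It clicks into four stops, 0 (one dot), 0.524 (two), 1.047 (three dots) and 1.571 (four), and springs to the nearest one when let go; starts on or near one or two dots. Turning it takes less than 0.3 N m.
- selector_axis (a point): On the selector's axis at the surface of its plate, 53 mm above the bench; axes of the tester. Black disc 42 mm in diameter, 8 mm high, with a bar grip 12 mm wide, 40 mm long, from 8 to 31 mm above the plate; its end with a white line is the pointer, at angle 0.785 - joint value from the tester's x towards its y. Rows of one to four dots on the plate mark the stops.
- master_ring: Bystander: small steel setting ring, 42 mm diameter, 12 mm high, lying on the tester's base between spindle and selector. Origin under its middle.
- bearing_front: Bystander: bearing, 72 mm diameter, 17 mm thick, flat on the bench on the robot's side of the tester. Origin under its middle.
- bearing_back: Bystander: bearing like it, flat on the bench beyond the tester. Origin under its middle.
- ring_stack: Bystander: stack of six bearing rings, 62 mm diameter, 97 mm high, to the right of the tester. Origin under its middle.
- parts_tray: Bystander: yellow parts tray, 200 x 130 x 55 mm, to the left of the tester. Origin under its middle.
- tray_ring: Bystander: bearing ring, 62 mm diameter, 16 mm high, lying in the parts tray. Origin under its middle.
- oil_bottle: Bystander: white oil bottle, 48 mm diameter, 125 mm high, to the right behind the tester. Origin under its middle.
- screwdriver: Bystander: screwdriver, 180 mm long, lying on the robot's side of the tester. Origin under its middle.

How it is judged:
On the way, in this order (a step that is already met when the one before it is completed fails the run):
1. the range selector stands on the three-dot stop (value of joint selector between 0.9 and 1.2 rad), for 0.3 s.
2. the collar has been turned until its keyways dropped over the cross-pin (at least 3.5 mm below riding height) (z of collar in the frame of spindle_end below -0.0395 m and horizontal distance between collar and spindle_end below 0.003 m), for 0.1 s.
At the end, for the whole second after the job is handed in: Through the last second: load cup pressed at least 4.8 of its 6 mm, collar keyed, upright and within 1.8 mm of home height on the spindle, fingers pressing on it with over 2 N, selector on three dots (within 0.15 rad), each bystander within 25 mm of its start (all of step 1 and value of joint load_cup above 0.0048 m and z of collar in the frame of spindle_end below -0.0452 m and horizontal distance between collar and spindle_end below 0.003 m and angle between collar's own z axis and vertical below 0.08 rad and contact force between the fingers and collar above 2 N); the arm keeps its last pose, push and grip.
It fails at once if a bystander (loose ring, bearing, ring stack, tray, bottle or screwdriver) is moved by more than 25 mm (distance of any of master_ring, bearing_front, bearing_back, ring_stack, parts_tray, tray_ring, oil_bottle, screwdriver from where it was at the start of the episode above 0.025 m).
It also fails if it takes over 61 s, if anything falls off the work surface, if the arm or the gripper's body presses on something with over 40 N, if the wrist force passes 120 N, or if a joint passes its speed limit or range.

## Robot

A 7-joint arm with a two-finger parallel gripper is mounted at the origin on the work surface. World frame = base frame: x ahead of the robot, y to its left, z up, the work surface at z = 0. Lengths are in m, angles in rad, forces in N, time in s.
With the tool pointing down it reaches from about 0.4 to 0.85 m from the base axis. Payload 6.9 kg.
Tool frame: the origin (TCP) lies on the mounting face of the last link; the fingertips stand 173 mm ahead of it and the grasp point (between the pads) lies 155 mm ahead of it (ctrl.tip_reach is the z of the fingertips in the tool frame, in m); z points along the fingers, y is the direction in which the jaws open and shut (so a half turn about z gives the same grasp; the last joint's range is limited). The gripper opens to 85 mm and grips with 20 to 120 N. Pads are 22 mm wide; open, the fingers measure 114 mm over their backs; the gripper's body (76 mm by 85 mm) begins 54 mm behind the grasp point. The pads swing forward as they close: fully open they stand 13 mm farther back than shut.
Start: joints at [-1.222, 0.507, -0.238, 1.5, 0.126, 1.149, -0.155], TCP at [0.151, 0.607, 0.405] pointing down, gripper open.
Joint ranges: [-3.08, 3.08], [-0.24, 2.05], [-1.43, 1.35], [0, 2.5], [-1.52, 4.66], [0.17, 1.96], [-2.89, 2.89]. Speed limits (rad/s): [2.39, 2.39, 3.14, 3.14, 3.14, 3.14, 3.14].

## Interface

Orientations are given as [roll, pitch, yaw] about the fixed x, y, z axes, in that order (R = Rz(yaw) Ry(pitch) Rx(roll)).
In Python, from workcell import ctrl, optics gives the robot as it stands. The module is installed in compiled form; this text tells all that it offers.
- The arm moves only by the shell command python3 -m handwheel 'ROWS' [FORCE]. ROWS is JSON, a list of rows, each a list of 7 numbers: the turn, a rotation vector about the world's x, y, z in degrees, then the shift along the world's x, y, z in m, then the opening, from 0 (shut) to 1 (fully open). In form: [[rx, ry, rz, tx, ty, tz, claw], ...]. A call has exactly 10 rows; each row is the pose to reach, as a shift and turn from the pose commanded when the call began; what a row does not reach only later rows make up. A row lasts 1/8 s, in which the tool goes at most 62.5 mm and 10.7 degrees, less where a joint would pass 70% of its speed; a pose out of reach is approached as far as the arm can. A call with a gripper value outside its range is refused whole. The fingers move at their own pace and stop on an object; FORCE is the grip in N (left out, the last holds). Time passes only in rows, so rows that repeat a pose let the fingers close, or fill a call up. It gives the time, the measured TCP pose, the force and the opening at its end, in the units of the state.
- ctrl.sense(): the state, without advancing time (a new reading comes with each control period).
- optics.get_image(name): name is "side" or "top"; returns the picture (480x640x3 uint8, red, green, blue); there is no depth.
- optics.camera_params(name): a dict with "vfov" (degrees; the focal length in pixels is half the picture's height over the tangent of half this angle, whatever the lens; pixels are square), "cx", "cy" (the principal point, pixels), "R" (3x3) and "t" (3): a world point X has camera coordinates R X + t. Camera axes: x right, y down, z forward; pixel columns grow to the right and rows downward; lengths in m; the calibration is good to about 2 mm. A picture is of the moment at which its call begins. camera_params takes no time and is no camera call.
- ctrl.job_done(): hands the job in, once; it reports no verdict.
The state is a dict: "t": time; "joint_positions": joint angles; "qvel": joint speeds; "joint_efforts": joint torques, N m; "ee_pos": TCP position; "ee_rot": TCP orientation; "wrist_force": force on the tool from outside, world axes, zero at the start; "torque": the same for the moment, N m; "gripper_width": finger opening in m.
Only numpy, scipy, OpenCV 4.12 (cv2) and the standard library are available. Lean on these libraries where they do the work, as an engineer would, in place of code of your own. Each camera call takes 0.05 s, during which the arm holds its last target. There are 200 camera calls.

## Working session

There is one attempt and no reset: what is moved stays moved. The work goes in short steps, Python scripts to look and compute and a shell command to move; the robot and the scene stay as the last step left them, time stands still between calls to the robot, and variables do not carry over. Pictures are saved under pics/ and viewed, about 8 in all and at most 12, crops included, and the job is handed in when it is done.

```bash
mkdir -p pics; python3 - <<'E'
from workcell import ctrl, optics
import cv2,numpy as np
print(ctrl.sense(), ctrl.tip_reach)
for n in("side","top"):
    p=optics.camera_params(n);print(n,p)
    cv2.imwrite(f"pics/{n}0.png",optics.get_image(n)[:,:,::-1])
E
```

```text
{'t': 0.0, 'joint_positions': array([-1.22150748,  0.50834683, -0.2374967 ,  1.50116737,  0.1256992 ,
        1.14889434, -0.15481998]), 'qvel': array([ 0.00085744,  0.00030539, -0.00095803, -0.00027252, -0.00018526,
        0.00049786, -0.00200929]), 'joint_efforts': array([-2.69970378e-04, -6.20587993e+01, -2.18638055e+00, -2.49658191e+01,
        1.28766263e-02,  1.14133355e-02,  4.73767159e-06]), 'ee_pos': array([0.15089707, 0.6063021 , 0.40381091]), 'ee_rot': array([-3.13976542e+00,  4.83227544e-05,  2.89778025e+00]), 'wrist_force': array([-0.07034542, -0.59153471, -0.70152173]), 'torque': array([-0.05628687, -0.01587755,  0.0435248 ]), 'gripper_width': 0.08554187733332952} 0.1734
side {'vfov': 49.86660689039433, 'cx': 325.03303876915936, 'cy': 229.62603604278996, 'R': array([[-0.9846348 , -0.17298804,  0.02386312],
       [-0.118588  ,  0.56207936, -0.81853752],
       [ 0.12818423, -0.80879041, -0.57395721]]), 't': array([0.57417889, 0.13037261, 0.91024084])}
top {'vfov': 57.74366558124473, 'cx': 318.67238694925464, 'cy': 234.38117545078342, 'R': array([[ 1.58259216e-01, -9.87397529e-01, -3.73440825e-04],
       [-9.60887684e-01, -1.53923169e-01, -2.30222757e-01],
       [ 2.27263900e-01,  3.67937077e-02, -9.73137885e-01]]), 't': array([-0.0354387 ,  0.58912497,  0.82760016])}
```

View pics/top0.png

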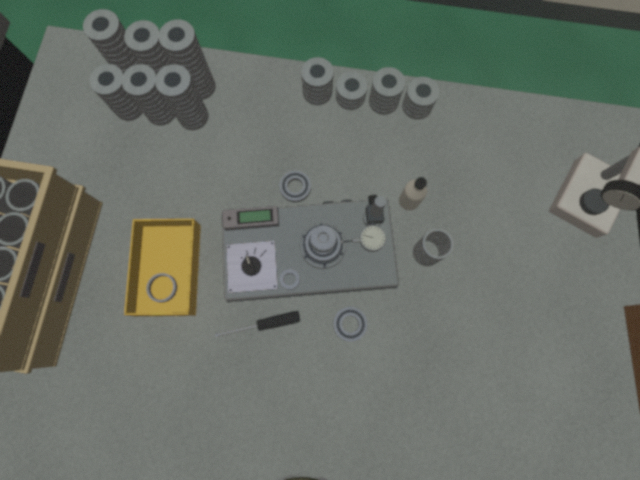

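View pics/side0.png

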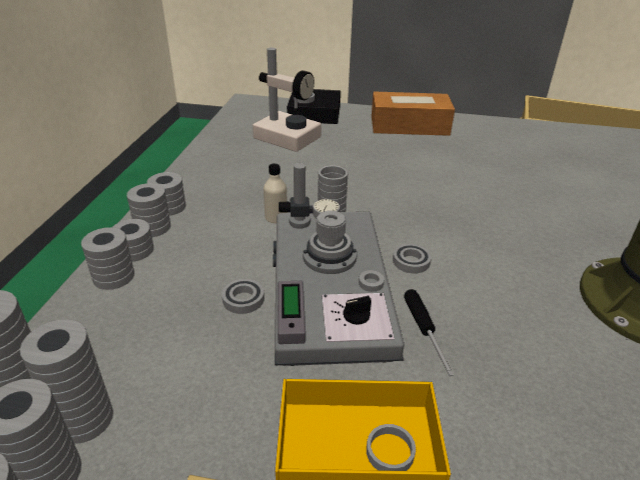

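The top view shows the tester at about (225–397, 200–300), with the collar at (323,238) and the selector at (251,265). In the side view the collar is at (331,228) and the selector at (357,312). I'll zoom in on both.

```bash
python3 - <<'E'
import cv2,numpy as np
a=cv2.imread("pics/top0.png")[190:310,210:410]; b=cv2.imread("pics/side0.png")[200:365,265:410]
cv2.imwrite("pics/topc.png",cv2.resize(a,None,fx=4,fy=4,interpolation=cv2.INTER_CUBIC))
cv2.imwrite("pics/sidec.png",cv2.resize(b,None,fx=3.6,fy=3.6,interpolation=cv2.INTER_CUBIC))
E
```

```text
(no output)
```

View pics/topc.png

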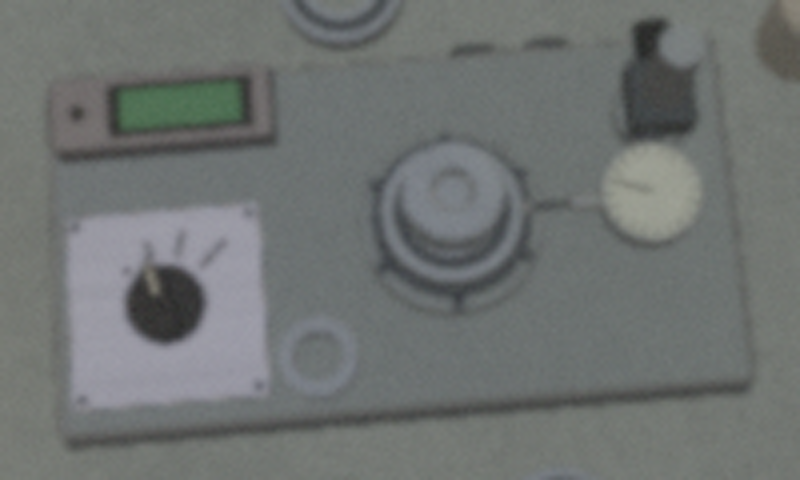

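View pics/sidec.png

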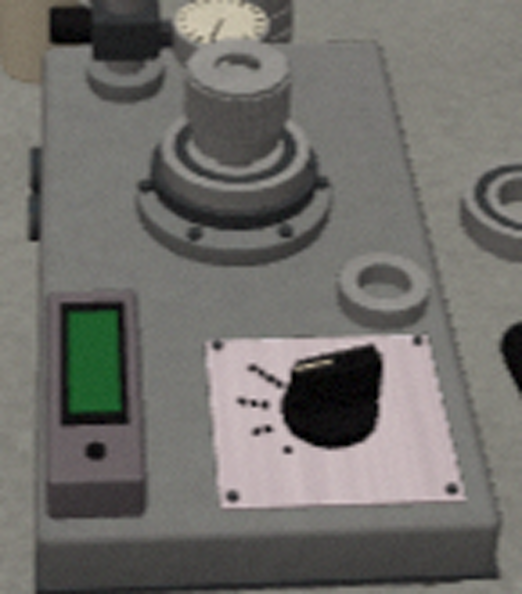

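```bash
cat > h.py <<'E'
import numpy as np
from workcell import optics
def proj(n,X,k=0):
    p=optics.camera_params(n);f=240/np.tan(np.radians(p["vfov"]/2))
    c=np.atleast_2d(X)@p["R"].T+p["t"];q=c[:,:2]/c[:,2:]
    q=q*(1+k*(q**2).sum(1,keepdims=True));return q*f+[p["cx"],p["cy"]]
def tw(P,v):
    P=np.atleast_2d(P);c,s=np.cos(v[2]),np.sin(v[2])
    return np.c_[v[0]+c*P[:,0]-s*P[:,1],v[1]+s*P[:,0]+c*P[:,1],P[:,2]]
E
python3 - <<'E'
from h import *
from scipy.optimize import least_squares
T=np.array([[-.095,-.18,.05,750,382],[-.095,.18,.05,65,436],[.095,-.18,.05,715,36],[0,-.03,.134,452,189],[-.03,.12,.061,165,302]])
S=np.array([[-.095,.18,.05,497,520],[.095,.18,.05,38,533],[-.095,-.18,.05,379,42],[0,-.03,.134,239,66]])
T[:,3:]=T[:,3:]/4+[210,190];S[:,3:]=S[:,3:]/3.6+[265,200]
r=lambda v:np.r_[(proj("top",tw(T[:,:3],v),v[3])-T[:,3:]).ravel(),(proj("side",tw(S[:,:3],v),v[4])-S[:,3:]).ravel()]
for fix in(0,1):
    s=least_squares(lambda v:r(np.r_[v,0,0]) if fix==0 else r(v),[.5,0,0]+[0,0]*fix)
    print(s.x.round(4),s.fun.round(1))
for n,m in((T,"top"),(S,"side")):
  for k in range(len(n)):
    pass
v=s.x
for P in([0,-.03,.134],[-.03,.12,.06],[.05,-.14,.175]): print(tw(P,v).round(4))
E
```

```text
[0.561  0.0755 0.2373] [ 2.1  0.4 -2.7  0.8  0.2 -1.4  0.2 -0.1 -0.3 -0.4  1.8 -0.1 -1.8  0.5
  0.9 -1.6 -0.4 -1. ]
[ 0.5601  0.0764  0.2371 -0.3729 -0.1788] [ 0.2 -0.2 -0.7 -0.6 -1.1 -0.6 -0.3  0.3 -0.1 -0.5  1.2 -1.  -0.8 -0.3
  1.1 -1.3  0.  -0.6]
[[0.5672 0.0473 0.134 ]]
[[0.5028 0.186  0.06  ]]
[[ 0.6416 -0.0479  0.175 ]]
```

I fitted the tester pose with a lens term, and residuals are about 1 px or less. That puts the collar at (0.567, 0.047) and the selector at (0.503, 0.186), with tester yaw 0.237. The selector stands on two dots, so the jaws need about +42.5° of turn. I'll move above it now.

```bash
python3 -m handwheel '[[0,0,5,0.035,-0.042,-0.01,0.5],[0,0,10,0.07,-0.084,-0.02,0.5],[0,0,15,0.105,-0.126,-0.03,0.5],[0,0,20,0.14,-0.168,-0.04,0.5],[0,0,25,0.176,-0.21,-0.05,0.5],[0,0,30,0.211,-0.252,-0.06,0.5],[0,0,35,0.246,-0.294,-0.07,0.5],[0,0,40,0.29,-0.345,-0.085,0.5],[0,0,42.5,0.33,-0.395,-0.1,0.5],[0,0,42.5,0.352,-0.421,-0.105,0.5]]' 40
python3 -m handwheel '[[0,0,0,0,0,0,0.5],[0,0,0,0,0,0,0.5],[0,0,0,0,0,0,0.5],[0,0,0,0,0,0,0.5],[0,0,0,0,0,0,0.5],[0,0,0,0,0,0,0.5],[0,0,0,0,0,0,0.5],[0,0,0,0,0,0,0.5],[0,0,0,0,0,0,0.5],[0,0,0,0,0,0,0.5]]'
python3 - <<'E'
from h import *
from workcell import ctrl
import cv2
print(ctrl.sense()['joint_positions'])
a=optics.get_image("top")[150:310,200:410,::-1]; b=optics.get_image("side")[130:370,250:420,::-1]
a=cv2.resize(a,None,fx=2.3,fy=2.3,interpolation=2);b=cv2.resize(b,None,fx=1.8,fy=1.8,interpolation=2)
c=np.zeros((440,800,3),np.uint8);c[:a.shape[0],:a.shape[1]]=a;c[:b.shape[0],490:490+b.shape[1]]=b
cv2.imwrite("pics/c1.png",c)
E
```

```text
t: 1.35
ee_pos: [0.5042, 0.1825, 0.2986]
ee_rot: [-3.141, -0.002, -2.646]
wrist_force: [-0.8, 0.4, 0.2]
gripper_width: 0.0425
t: 2.6
ee_pos: [0.5029, 0.1855, 0.2996]
ee_rot: [-3.142, -0.0, -2.644]
wrist_force: [0.1, -0.5, -0.4]
gripper_width: 0.0428
[-0.16520406  0.49436438 -0.3461351   1.87808548  0.22477679  0.80701654
  1.43917273]
```

View pics/c1.png

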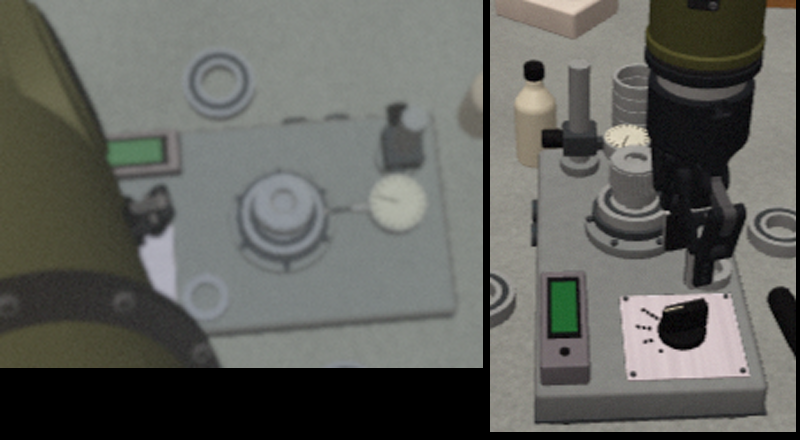

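The side view shows the fingertips straddling the selector, with one finger at crop (703,280). The jaws line up across the bar. I'll descend, grip and turn clockwise 30°.

```bash
python3 -m handwheel '[[0,0,0,0,0,-0.02,0.5],[0,0,0,0,0,-0.04,0.5],[0,0,0,0,0,-0.05,0.5],[0,0,0,0,0,-0.057,0.5],[0,0,0,0,0,-0.057,0.5],[0,0,0,0,0,-0.057,0.1],[0,0,0,0,0,-0.057,0],[0,0,0,0,0,-0.057,0],[0,0,0,0,0,-0.057,0],[0,0,0,0,0,-0.057,0]]' 30
```

```text
t: 3.95
ee_pos: [0.5028, 0.186, 0.2433]
ee_rot: [3.141, 0.001, -2.643]
wrist_force: [-2.3, 1.7, 5.7]
gripper_width: 0.011
```

```bash
python3 -m handwheel '[[0,0,-6,0,0,0,0],[0,0,-12,0,0,0,0],[0,0,-18,0,0,0,0],[0,0,-24,0,0,0,0],[0,0,-30,0,0,0,0],[0,0,-30,0,0,0,0],[0,0,-30,0,0,0,0],[0,0,-30,0,0,0,0],[0,0,-30,0,0,0,0.5],[0,0,-30,0,0,0,0.5]]'
python3 -m handwheel '[[0,0,0,0,0,0,0.5],[0,0,0,0,0,0,0.5],[0,0,0,0,0,0.03,0.5],[0,0,0,0,0,0.06,0.5],[0,0,0,0,0,0.08,0.7],[0,0,0,0.02,-0.03,0.1,0.9],[0,0,0,0.035,-0.07,0.1,0.95],[0,0,0,0.05,-0.11,0.1,0.95],[0,0,0,0.064,-0.139,0.1,0.95],[0,0,0,0.064,-0.139,0.1,0.95]]'
python3 - <<'E'
from h import *
from workcell import ctrl
import cv2
print(ctrl.sense()['joint_positions'])
a=optics.get_image("top")[150:310,200:410,::-1]; b=optics.get_image("side")[130:370,250:420,::-1]
a=cv2.resize(a,None,fx=1.9,fy=1.9,interpolation=2);b=cv2.resize(b,None,fx=2.3,fy=2.3,interpolation=2)
c=np.zeros((552,800,3),np.uint8);c[:a.shape[0],:a.shape[1]]=a;c[:b.shape[0],405:405+b.shape[1]]=b[:,:395]
cv2.imwrite("pics/c2.png",c)
E
```

```text
t: 5.2
ee_pos: [0.503, 0.1853, 0.2426]
ee_rot: [-3.141, 0.0, 3.116]
wrist_force: [0.2, 0.6, -1.2]
gripper_width: 0.0424
t: 6.45
ee_pos: [0.5676, 0.0433, 0.3424]
ee_rot: [-3.14, 0.0, 3.111]
wrist_force: [0.3, 0.7, 0.5]
gripper_width: 0.0812
[-0.0092023   0.47648415 -0.16690943  1.74134903  0.09703163  0.93185552
  1.32425862]
```

View pics/c2.png

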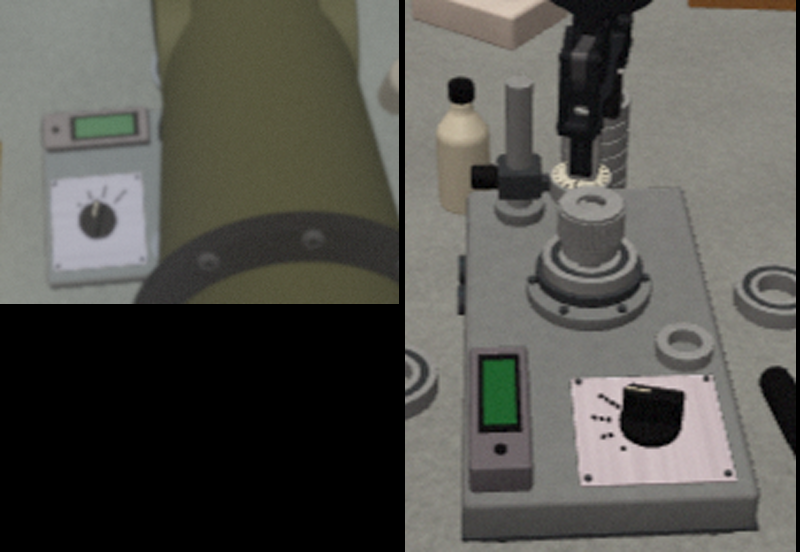

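The selector now points at three dots: the bar is swung to the third row at crop (605,418), and the view from above agrees. The collar sits directly below the fingers at (590,195). I'll descend and close lightly.

```bash
python3 -m handwheel '[[0,0,0,0,0,-0.02,0.95],[0,0,0,0,0,-0.035,0.95],[0,0,0,0,0,-0.05,0.95],[0,0,0,0,0,-0.06,0.95],[0,0,0,0,0,-0.064,0.95],[0,0,0,0,0,-0.064,0.5],[0,0,0,0,0,-0.064,0.3],[0,0,0,0,0,-0.064,0.3],[0,0,0,0,0,-0.064,0.3],[0,0,0,0,0,-0.064,0.3]]' 25
```

```text
t: 7.8
ee_pos: [0.5671, 0.0467, 0.2793]
ee_rot: [3.141, 0.001, 3.116]
wrist_force: [0.1, 2.5, 6.1]
gripper_width: 0.0493
```

```bash
python3 -m handwheel '[[0,0,-8,0,0,0,0.3],[0,0,-16,0,0,0,0.3],[0,0,-24,0,0,0,0.3],[0,0,-32,0,0,0,0.3],[0,0,-40,0,0,0,0.3],[0,0,-48,0,0,0,0.3],[0,0,-56,0,0,0,0.3],[0,0,-64,0,0,0,0.3],[0,0,-72,0,0,0,0.3],[0,0,-80,0,0,0,0.3]]'
```

```text
t: 9.05
ee_pos: [0.567, 0.0468, 0.2792]
ee_rot: [3.141, -0.0, 1.716]
wrist_force: [0.4, 2.2, 5.5]
gripper_width: 0.0488
```

```bash
python3 -m handwheel '[[0,0,0,0,0,-0.001,0.3],[0,0,0,0,0,-0.002,0.3],[0,0,0,0,0,-0.003,0.3],[0,0,-3,0,0,-0.003,0.3],[0,0,-6,0,0,-0.003,0.3],[0,0,-9,0,0,-0.003,0.3],[0,0,-12,0,0,-0.003,0.3],[0,0,-16,0,0,-0.003,0.3],[0,0,-20,0,0,-0.003,0.3],[0,0,-20,0,0,-0.003,0.3]]' 40
```

```text
t: 10.3
ee_pos: [0.5673, 0.0467, 0.2788]
ee_rot: [3.139, -0.002, 1.37]
wrist_force: [-6.1, 2.4, 27.6]
gripper_width: 0.049
```

```bash
python3 -m handwheel '[[0,0,-3,0,0,0,0.3],[0,0,-6,0,0,0,0.3],[0,0,-9,0,0,0,0.3],[0,0,-12,0,0,0,0.3],[0,0,-15,0,0,0,0.3],[0,0,-18,0,0,0,0.3],[0,0,-21,0,0,0,0.3],[0,0,-24,0,0,0,0.3],[0,0,-27,0,0,0,0.3],[0,0,-30,0,0,0,0.3]]'
python3 -m handwheel '[[0,0,-3,0,0,0,0.3],[0,0,-6,0,0,0,0.3],[0,0,-9,0,0,0,0.3],[0,0,-12,0,0,0,0.3],[0,0,-15,0,0,0,0.3],[0,0,-18,0,0,0,0.3],[0,0,-21,0,0,0,0.3],[0,0,-24,0,0,0,0.3],[0,0,-27,0,0,0,0.3],[0,0,-30,0,0,0,0.3]]'
python3 -c "from workcell import ctrl;s=ctrl.sense();print(s['torque'],s['joint_positions'])"
```

```text
t: 11.55
ee_pos: [0.5673, 0.0466, 0.2788]
ee_rot: [3.14, -0.004, 0.846]
wrist_force: [-6.3, 1.8, 28.7]
gripper_width: 0.0485
t: 12.8
ee_pos: [0.5673, 0.0465, 0.2787]
ee_rot: [-3.14, -0.004, 0.323]
wrist_force: [-6.4, 3.2, 29.1]
gripper_width: 0.0486
[0.60825305 1.49466402 0.3134342 ] [-0.52954642  0.63627902  0.65761379  1.82440549 -0.5071155   0.85163828
 -0.87215811]
```

```bash
python3 -m handwheel '[[0,0,-4,0,0,0.001,0.3],[0,0,-8,0,0,0.001,0.3],[0,0,-12,0,0,0.001,0.3],[0,0,-16,0,0,0.001,0.3],[0,0,-20,0,0,0.001,0.3],[0,0,-24,0,0,0.001,0.3],[0,0,-28,0,0,0.001,0.3],[0,0,-32,0,0,0.001,0.3],[0,0,-36,0,0,0.001,0.3],[0,0,-40,0,0,0.001,0.3]]' 60
python3 -m handwheel '[[0,0,-4,0,0,0,0.3],[0,0,-8,0,0,0,0.3],[0,0,-12,0,0,0,0.3],[0,0,-16,0,0,0,0.3],[0,0,-20,0,0,0,0.3],[0,0,-24,0,0,0,0.3],[0,0,-28,0,0,0,0.3],[0,0,-32,0,0,0,0.3],[0,0,-36,0,0,0,0.3],[0,0,-40,0,0,0,0.3]]'
python3 -c "from workcell import ctrl;s=ctrl.sense();print(s['torque'],s['joint_positions'])"
```

```text
t: 14.05
ee_pos: [0.5669, 0.0466, 0.2785]
ee_rot: [-3.139, -0.0, -0.377]
wrist_force: [-3.7, 1.9, 15.3]
gripper_width: 0.0483
t: 15.3
ee_pos: [0.5669, 0.0486, 0.2763]
ee_rot: [3.141, 0.003, -1.069]
wrist_force: [-2.4, 6.9, 4.6]
gripper_width: 0.048
[1.44386866 0.27687343 1.71908866] [-0.71163179  0.78878966  1.04198169  1.82705136 -0.80429542  1.02146358
 -1.97418463]
```

Force fell and z dropped while wrist torque rose to 1.7 N m, so the collar has keyed. I'll unwind the twist and push down.

```bash
python3 -m handwheel '[[0,0,3,0,0,0,0.3],[0,0,6,0,0,-0.001,0.3],[0,0,8,0,0,-0.002,0.3],[0,0,8,0,0,-0.003,0.3],[0,0,8,0,0,-0.004,0.3],[0,0,8,0,0,-0.005,0.3],[0,0,8,0,0,-0.006,0.3],[0,0,8,0,0,-0.007,0.3],[0,0,8,0,0,-0.007,0.3],[0,0,8,0,0,-0.007,0.3]]' 60
python3 -c "from workcell import ctrl;s=ctrl.sense();print(s['torque'])"
```

```text
t: 16.55
ee_pos: [0.5665, 0.0474, 0.2717]
ee_rot: [-3.139, 0.003, -0.931]
wrist_force: [-8.5, 6.4, 24.7]
gripper_width: 0.0481
[1.35635374 1.71407027 0.47092766]
```

```bash
python3 -m handwheel '[[0,0,1,0,0,0,0.3],[0,0,2,-0.0007,0.0005,0,0.3],[0,0,2,-0.001,0.0007,0,0.3],[0,0,2,-0.001,0.0007,-0.001,0.3],[0,0,2,-0.001,0.0007,-0.002,0.3],[0,0,2,-0.001,0.0007,-0.003,0.3],[0,0,2,-0.001,0.0007,-0.004,0.3],[0,0,2,-0.001,0.0007,-0.004,0.3],[0,0,2,-0.001,0.0007,-0.004,0.3],[0,0,2,-0.001,0.0007,-0.004,0.3]]' 60
python3 - <<'E'
from h import *
from workcell import ctrl
import cv2
print(ctrl.sense()['torque'])
b=optics.get_image("side")[150:290,265:405,::-1]
cv2.imwrite("pics/c3.png",cv2.resize(b,None,fx=4.2,fy=4.2,interpolation=2))
E
```

```text
t: 17.8
ee_pos: [0.5661, 0.0475, 0.2686]
ee_rot: [-3.138, 0.001, -0.897]
wrist_force: [-7.0, 5.9, 30.4]
gripper_width: 0.0478
[1.06343509 1.79937168 0.17896715]
```

View pics/c3.png

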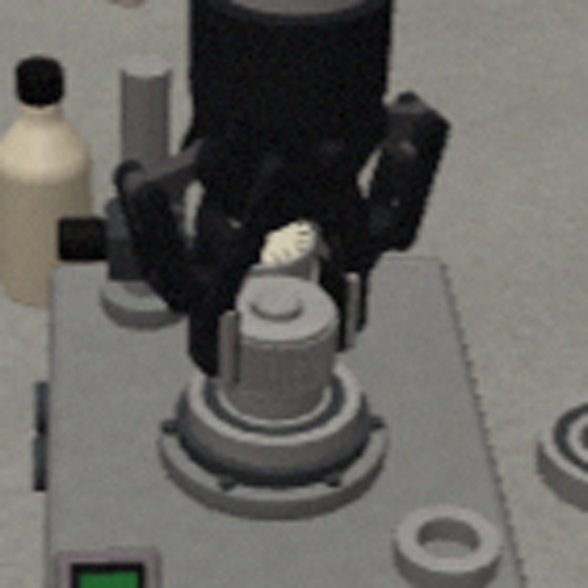

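The collar is gripped across its knurl and the spindle end now stands proud of its top at crop (275,300). It looks close to home. I'll raise the grip and push a little further to see whether z stops.

```bash
python3 -m handwheel '[[0,0,0,0,0,0,0.3],[0,0,0,0,0,0,0.3],[0,0,0,0,0,-0.0005,0.3],[0,0,0,0,0,-0.001,0.3],[0,0,0,0,0,-0.0015,0.3],[0,0,0,0,0,-0.002,0.3],[0,0,0,0,0,-0.002,0.3],[0,0,0,0,0,-0.002,0.3],[0,0,0,0,0,-0.002,0.3],[0,0,0,0,0,-0.002,0.3]]' 100
python3 - <<'E'
from h import *
from workcell import ctrl
import cv2
s=ctrl.sense();print(s['torque'],s['wrist_force'],s['ee_pos'])
im=optics.get_image("side")[:,:,::-1];v=[.5601,.0764,.2371]
# predicted proud spindle end vs collar top centre for home; old and new pictures
for nm,z in(("spindle end",.128),("top riding",.134),("top dropped",.129),("top home",.123),("cup bearing up",.087),("bearing home",.081)):
    print(nm,proj("side",tw([0,-.03,z],v),-.1788).round(1))
o=cv2.imread("pics/side0.png")
c=np.hstack([cv2.resize(q[195:275,285:375],None,fx=4.4,fy=4.4,interpolation=2) for q in(o,im)])
for y in range(0,c.shape[0],44):c[y,::8]=(0,0,255)
cv2.imwrite("pics/c4.png",c)
E
```

```text
t: 19.1
ee_pos: [0.5659, 0.0472, 0.2686]
ee_rot: [-3.136, 0.002, -0.897]
wrist_force: [-13.8, 8.0, 50.4]
gripper_width: 0.0474
[1.36175386 3.31847297 0.12527179] [-13.82753626   8.04267238  50.37335323] [0.56594716 0.04724857 0.26860804]
spindle end [[331.3 220.7]]
top riding [[331.4 217.7]]
top dropped [[331.3 220.2]]
top home [[331.2 223.1]]
cup bearing up [[330.6 240.3]]
bearing home [[330.5 243.1]]
```

View pics/c4.png

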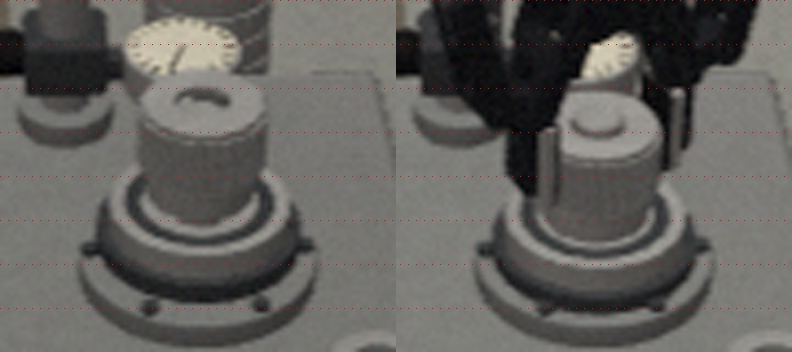

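z stayed at 0.2686 while force rose 30→50 N, so the cup is on its stop. The bearing rim has dropped about 2.6 px against 2.8 predicted. I'll ease to a moderate push and check the whole scene.

```bash
python3 -m handwheel '[[0,0,0,-0.0003,0,0.0005,0.3],[0,0,0,-0.0007,0.0005,0.001,0.3],[0,0,0,-0.001,0.0005,0.0015,0.3],[0,0,0,-0.001,0.0005,0.0015,0.3],[0,0,0,-0.001,0.0005,0.0015,0.3],[0,0,0,-0.001,0.0005,0.0015,0.3],[0,0,0,-0.001,0.0005,0.0015,0.3],[0,0,0,-0.001,0.0005,0.0015,0.3],[0,0,0,-0.001,0.0005,0.0015,0.3],[0,0,0,-0.001,0.0005,0.0015,0.3]]'
python3 - <<'E'
from h import *
import cv2
im=optics.get_image("side")[130:480,215:465,::-1]
cv2.imwrite("pics/c5.png",cv2.resize(im,None,fx=1.7,fy=1.7,interpolation=2))
E
```

```text
t: 20.4
ee_pos: [0.5657, 0.0476, 0.2688]
ee_rot: [-3.137, -0.001, -0.897]
wrist_force: [-5.8, 5.6, 33.1]
gripper_width: 0.0475
```

View pics/c5.png

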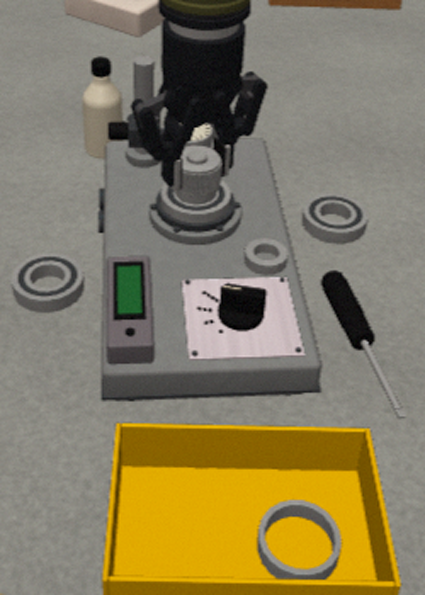

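The selector (bar at crop (240,300)) is still on three dots, the bystanders look unmoved, and the collar is home and held with the spindle proud. I'll hand it in.

```bash
python3 -c "from workcell import ctrl;print(ctrl.job_done())"
```

```text
the job is handed in; nothing more can be done
None
```

I handed the job in at about 20.4 s of the 61 s allowed. The selector is on three dots, and the collar is keyed, fully home and still held. The interface gave no verdict, so this rests on my own checks:

- **Selector:** I turned it 30° clockwise from two dots and let go. The pictures right after and at the end both show the bar on three dots.
- **Collar keying:** it rode the pin without dropping until about 200–240° of clockwise turning. It may have passed one keyway early, when I was pushing too lightly. Force then fell to 4.6 N, height dropped about 2 mm and wrist torque rose to 1.7 N m. That torque showed the fingers slipping on the keyed collar, so I turned back about 10° to relieve it.
- **Fully home:** the tool came down 10.2 mm from riding height, against 11 mm nominal. It then stayed put while the push rose from 30 to 50 N. The bearing rim sank about 2.6 px in the side view (2.8 px predicted for full travel), and the spindle end stands proud of the collar.
- **Final hold:** I eased the push to about 33 N down, with the grip set to 100 N. About 8 N of sideways force remains, and tool tilt is about 0.005 rad.
- **Other things on the bench:** those visible in the last side view look unmoved by eye. I did not measure their positions, and the ring stack was hidden behind the arm in that view.

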